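# Run the tooth-graft mill on pulse

## Robot

A 6-joint arm with a two-finger parallel gripper is mounted at the origin on a cart in front of the work surface, level with it; the furniture and walls round the work are solid. World frame = base frame: x ahead of the robot, y to its left, z up, the work surface at z = 0. Lengths are in m, angles in rad, forces in N, time in s.
With the tool pointing down it reaches from about 0.325 to 0.9 m from the base axis. Payload 3.5 kg.
Tool frame: the origin (TCP) lies between the finger pads; the fingertips stand 19 mm ahead of it and the grasp point (between the pads) is the TCP (ctrl.tip_reach is the distance from the TCP to the fingertips, in m); z points along the fingers, y is the line along which they close (so a half turn about z gives the same grasp; the last joint's range is limited). The gripper opens to 85 mm and grips with 20 to 120 N. Pads are 22 mm wide; open, the fingers measure 114 mm over their backs; the gripper's body (76 mm by 85 mm) begins 54 mm behind the grasp point. The pads swing forward as they close: fully open they stand 13 mm farther back than shut.
Start: joints at [1.24, 0.276, -0.026, 1.268, 0, 1.467], TCP at [0.141, 0.609, 0.25] pointing down, gripper open.
Joint ranges: [-3.12, 3.12], [-0.85, 1.88], [-1.08, 1.24], [-1.95, 2.15], [-1.57, 1.53], [-3.14, 3.14]. Speed limits (rad/s): [2.57, 2.57, 3.14, 3.14, 3.14, 3.14].

## Interface

Orientations are given as a unit quaternion [w, x, y, z].
In Python, from cell import ctrl gives the robot as it stands. Calls block until the motion is done:
- ctrl.move_to(position, orientation): joint-space move of the TCP to a pose.
- ctrl.line_to(position, velocity=0.15, attitude=None): straight line of the TCP; attitude=None keeps the orientation; velocity is the mean speed in m/s.
- ctrl.move_joints(angles): joint-space move.
- ctrl.move_gripper(opening): opening from 0.0 (shut) to 1.0 (fully open); the grip force is fixed at half the most; returns when the fingers have stopped.
- ctrl.dwell(seconds).
- ctrl.inverse_kinematics(position, orientation): joint angles nearest the present ones, or None.
- ctrl.get_state(): the state.
- ctrl.capture(name): name is "scene" or "top"; returns (picture, depth): 400x640x3 uint8, red, green, blue; 400x640 float32, m along the optical axis (not along the pixel's ray), 0 where there is no reading.
- ctrl.get_calibration(name): a dict with "K" (3x3 intrinsics, pixels), "extrinsics" (4x4, takes a point from camera to world coordinates). Camera axes: x right, y down, z forward; pixel columns grow to the right and rows downward; lengths in m; the calibration is good to about 2 mm. A picture is of the moment at which its call begins. get_calibration takes no time and is no camera call.
A pose or a line that the arm cannot do raises ctrl.Unreachable and nothing moves.
- ctrl.hand_in(): hands the job in; it is judged then, once.
Trained networks look in the newest picture that a camera, given by its name, has taken for a name from the list of things; names that differ only in an ending like _2 or _b are one class to them, and where a whole thing is asked for, a point or a joint stands for the part that bears it (a point fixed in the world has none). Each returns a list of dicts, best first, with "conf" (0 to 1); they miss things now and then, are a little off and sometimes report something else, mostly with a low value. They report only what shows in the picture. A call takes as long as a camera call. They do not tell look-alikes from the thing itself.
- ctrl.boxes_of(camera, query): "at" ([row, column] as shares, 0 to 1, of the picture: columns of its width, rows of its height, amid what is visible of it).
- ctrl.cut_out(camera, query): "mask" (400x640 bool, what is visible of it) and "at" ([row, column] as shares, 0 to 1, of the picture: columns of its width, rows of its height, amid what is visible of it).
- ctrl.landmark_of(camera, query): "at" ([row, column] as shares, 0 to 1, of the picture: columns of its width, rows of its height: a listed point, or the origin of a listed thing).
The state is a dict: "clock": time; "joint_positions": joint angles; "joint_vel": joint speeds; "tau": joint torques, N m; "ee_pos": TCP position; "eef_rot": TCP orientation; "ft_force": force on the tool from outside, world axes, zero at the start; "ft_torque": the same for the moment, N m; "gripper_width": opening from 0.0 (shut) to 1.0 (fully open); "grasp_force": force on a finger pad.
Only numpy, scipy, OpenCV 4.12 (cv2) and the standard library are available. Lean on these libraries where they do the work, as an engineer would, in place of code of your own. Each camera call takes 0.05 s, during which the arm holds its last target. There are 200 camera calls.

## Task

Cleaned tooth roots lie in the graft mill, ready to be ground. Swing the open half of its clear chamber shut until the two halves meet edge to edge, then put the loose teal cap down on the chamber's collar with its two white ribs at the slots (one of them at the white mark) and turn it clockwise, against its spring, until that rib points at the green band (pulse), well short of the red mark, where it clicks and locks. The mill runs only while the cap is held there, so finish still gripping the cap, fully down and at the green band; leave the clear dish, the small jar and the dropper bottle where they stand.

Things in the scene. Friction and masses are not known exactly. Their poses are not given: they have to be found in the camera images.
- mill: white round bench mill, 136 mm wide, fixed; origin at the centre of its underside, on the axis of chamber and cap; z up, x from its front (lamp, black rocker) to its back; deck at z = 64 mm. On it a clear upright chamber (outer radius 32 mm) split along the x-z plane: fixed half on the +y side, swinging half on the -y side
- collar (a point): on the chamber's axis, level with the upper face of its white collar (118 mm above the mill's origin); axes as the mill's. The collar's lip has a radius of 37 mm, is 5 mm thick and is broken by two 16 mm wide slots for the cap's 9 mm wide lugs, in the +y and -y directions (one per half). The cap's flared skirt goes 12 mm down round the lip with 1 to 2 mm of play
- insert_mark (a point): white mark on top of the white curved switch housing (radius 49 to 58 mm, top 122 mm above the worktop, from 0.19 rad before this mark to 1.13 rad past it, clockwise), which stands outside the fixed half: lies in the mill's +y direction, 52.5 mm from its axis. A cap's rib points here when the cap is inserted
- pulse_mark (a point): middle of the green pulse band on top of the switch housing, 0.51 rad clockwise (seen from above) from the white mark about the mill's axis, 52.5 mm from it; the band spans 0.38 to 0.64 rad, the red lock mark 0.87 to 1.03 rad
- shell_half (a joint): swinging half of the chamber about its upright hinge; 0 = closed, edge to edge with the fixed half; rises as its front edge swings out to the mill's -y side (anticlockwise from above); starts at 0.6 to 1.05, stop at 1.5. It turns with a light drag (0.04 N m) and stays where it is left
- shell_hinge (a point): on the upright hinge line of the swinging half: x = +40 mm, y = 0 in the mill's frame (behind the chamber), 87 mm above the worktop
- shell_tab (a point): centre of the teal thumb tab at the front edge of the swinging half, 92 mm from the hinge line, 87 mm up: an upright fin 28 mm long (away from the hinge), 8 mm thick, 28 mm tall. Closed, its outer face is 9 mm and its inner face 1 mm on the -y side of the split plane. Push it from outside or pinch it from above
- cap_grip (a point): point in the grip bar of the loose teal cap (about 90 g, 50 mm tall, 91 mm over its two white ribs), on its axis, 40 mm above its lower rim, 22 mm above the lid's top. Bar: 46 mm along x, 14 mm thick along y, 32 mm tall, top 10 mm above this point. z up. Ribs and inner lugs at +y and -y: a half turn changes nothing. Seated, this point is 28 mm above point collar
- pulse_switch (a joint): turn of the sprung orange shoe under the lip, pushed clockwise by the cap's lug: 0 at rest; about the cap's clockwise turn from its insert position less 0.11 rad. The spring (0.12 N m at 0.4) turns a released cap back. Mill pulses from 0.24 to 0.56 (green band; best 0.40); the latch is touched at about 0.74 and clicks at about 0.82
- clear_dish: low clear plastic dish, 101 mm in diameter, 30 mm tall; origin at the centre of its underside; leave it
- small_jar: small jar with a white lid, 31 mm in diameter, 32 mm tall; origin at the centre of its underside; leave it
- dropper_bottle: amber dropper bottle, 34 mm in diameter, 109 mm tall; origin at the centre of its underside; leave it
Things that resemble listed ones, but are neither listed nor needed, are in the scene too. Leave any orange look-alike of the part that bears cap_grip alone.

How it is judged:
On the way, in this order (a step that is already met when the one before it is completed fails the run):
1. the chamber is shut: the halves meet edge to edge (within 0.04 rad) before the cap is on (value of joint shell_half below 0.04 rad and horizontal distance between cap_grip and mill above 0.05 m), for 0.2 s.
2. the cap is fully down on the collar, centred and level, before it is turned far (z of cap_grip in the frame of mill below 0.1485 m and horizontal distance between cap_grip and mill below 0.005 m and angle between cap_grip's own z axis and vertical below 0.08 rad and value of joint pulse_switch below 0.2 rad), for 0.1 s.
At the end, for the whole second after the job is handed in: Chamber shut (shell_half < 0.06 rad); cap seated on the collar (grip point 142 to 148.5 mm up and within 5 mm of the mill's axis, tilt < 0.08 rad), held by the fingers, with pulse_switch at 0.24 to 0.56 rad (green band) (value of joint shell_half below 0.06 rad and z of cap_grip in the frame of mill between 0.142 and 0.1485 m and horizontal distance between cap_grip and mill below 0.005 m and angle between cap_grip's own z axis and vertical below 0.08 rad and value of joint pulse_switch between 0.24 and 0.56 rad and contact force between the fingers and cap above 2 N); the arm keeps its last pose, push and grip.
It fails at once if the cap is turned as far as the lock click (value of joint pulse_switch above 0.8 rad).
It fails at once if a bystander is moved more than 25 mm or knocked over (distance of any of clear_dish, small_jar, dropper_bottle from where it was at the start of the episode above 0.025 m or angle between any of dropper_bottle, small_jar's own z axis and vertical above 0.5 rad).
It also fails if it takes over 53 s, if anything falls off the work surface, if the arm or the gripper's body presses on something with over 40 N, if the wrist force passes 120 N, or if a joint passes its speed limit or range.

## Working session

There is one attempt and no reset: what is moved stays moved. The work goes in short steps, each a Python script; the robot and the scene stay as the last script left them, time stands still between calls to the robot, and variables do not carry over. Pictures are saved under pics/ and viewed, at most 10 in all, crops included, and the job is handed in when it is done.

```bash
ls; mkdir -p pics; cat > h.py <<'E'
import numpy as np, cv2
from cell import ctrl
def cap(n,name=None):
    p,d=ctrl.capture(n)
    if name: cv2.imwrite('pics/'+name,p[:,:,::-1])
    return p,d
def ray(n,at):
    c=ctrl.get_calibration(n);K=c['K'];T=np.array(c['extrinsics'])
    u=at[1]*640;v=at[0]*400
    r=T[:3,:3]@np.linalg.solve(K,[u,v,1.]); return T[:3,3],r
def at_z(n,at,z):
    o,r=ray(n,at); return o+r*(z-o[2])/r[2]
def cloud(n,d):
    c=ctrl.get_calibration(n);K=np.array(c['K']);T=np.array(c['extrinsics'])
    v,u=np.mgrid[:400,:640]
    P=np.stack([(u-K[0,2])/K[0,0]*d,(v-K[1,2])/K[1,1]*d,d],-1)
    return P@T[:3,:3].T+T[:3,3]
E
python3 - <<'E'
from h import *
Z=dict(mill=0,collar=.118,insert_mark=.122,pulse_mark=.122,shell_hinge=.087,shell_tab=.087,cap_grip=.04,clear_dish=0,small_jar=0,dropper_bottle=0)
for n in ['scene','top']:
    p,d=cap(n,n+'0.png')
    print(n,np.round(ctrl.get_calibration(n)['extrinsics'],3).tolist(), ctrl.get_calibration(n)['K'][0])
    for q,z in Z.items():
        for r in ctrl.landmark_of(n,q)[:3]: print(q,np.round(r['conf'],2),np.round([r['at'][1]*640,r['at'][0]*400]),at_z(n,r['at'],z).round(4))
print(ctrl.get_state())
E
```

```text
pics
scene [[0.738, -0.492, 0.462, 0.051], [-0.675, -0.552, 0.49, -0.4], [0.014, -0.674, -0.739, 0.76], [0.0, 0.0, 0.0, 1.0]] [409.26649253   0.         317.22027392]
mill 0.76 [319. 216.] [0.506  0.0732 0.    ]
collar 0.95 [325. 181.] [0.5147 0.0687 0.118 ]
insert_mark 0.73 [332. 188.] [0.5087 0.038  0.122 ]
insert_mark 0.58 [308. 169.] [0.5112 0.1203 0.122 ]
pulse_mark 0.89 [319. 167.] [0.5333 0.1094 0.122 ]
shell_hinge 0.83 [331. 185.] [0.5389 0.0706 0.087 ]
shell_tab 0.73 [343. 215.] [ 0.4949 -0.0125  0.087 ]
cap_grip 0.87 [244. 164.] [0.4575 0.3128 0.04  ]
cap_grip 0.55 [246. 212.] [0.3626 0.1705 0.04  ]
clear_dish 0.71 [402. 332.] [ 0.4226 -0.2563  0.    ]
small_jar 0.58 [414. 272.] [ 0.5517 -0.1842  0.    ]
dropper_bottle 0.43 [312. 178.] [ 0.5828  0.1845 -0.    ]
top [[-0.047, -0.979, 0.198, 0.299], [-0.999, 0.045, -0.015, 0.048], [0.006, -0.198, -0.98, 0.966], [0.0, 0.0, 0.0, 1.0]] [405.20356899   0.         318.47298536]
mill 0.65 [303. 201.] [0.5036 0.0711 0.    ]
collar 0.74 [300. 189.] [0.5038 0.0735 0.118 ]
insert_mark 0.97 [279. 189.] [0.5051 0.117  0.122 ]
insert_mark
[... 613 characters left out ...]
ock': 1.1, 'joint_positions': array([ 1.23958707e+00,  2.76372015e-01, -2.64242376e-02,  1.26801833e+00,
        8.79725365e-06,  1.46740714e+00]), 'joint_vel': array([ 0.00056962, -0.0025022 , -0.00059866,  0.00032765, -0.00116924,
       -0.00144615]), 'tau': array([ 1.87446007e-03, -4.45501471e+01,  2.95570958e+01,  8.07207889e-04,
       -8.44703618e-05, -1.11387465e-05]), 'ee_pos': array([0.14115266, 0.60882968, 0.25031925]), 'eef_rot': array([-6.26338461e-06,  1.13663857e-01,  9.93519264e-01, -7.96622511e-06]), 'ft_force': array([ 0.29475617,  0.32662199, -0.57186513]), 'ft_torque': array([-0.02410435,  0.02097819,  0.03819788]), 'grasp_force': 0.0, 'gripper_width': 0.9979411133365208}
```

```bash
python3 - <<'E'
import cv2
a=cv2.imread('pics/top0.png');cv2.imwrite('pics/topc.png',cv2.resize(a[120:290,170:370],None,fx=4,fy=3.5,interpolation=cv2.INTER_CUBIC)[:600,:800])
E
```

```text
(no output)
```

View pics/scene0.png

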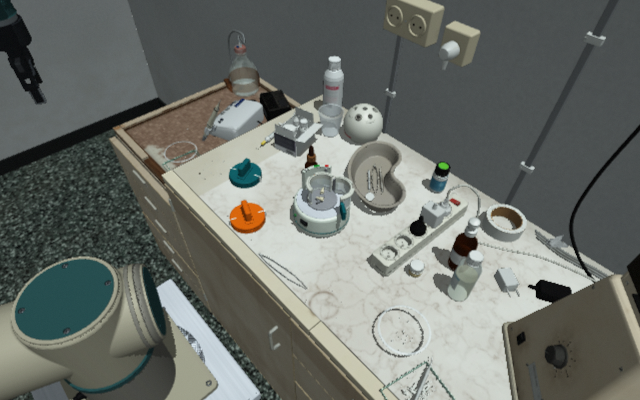

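View pics/topc.png

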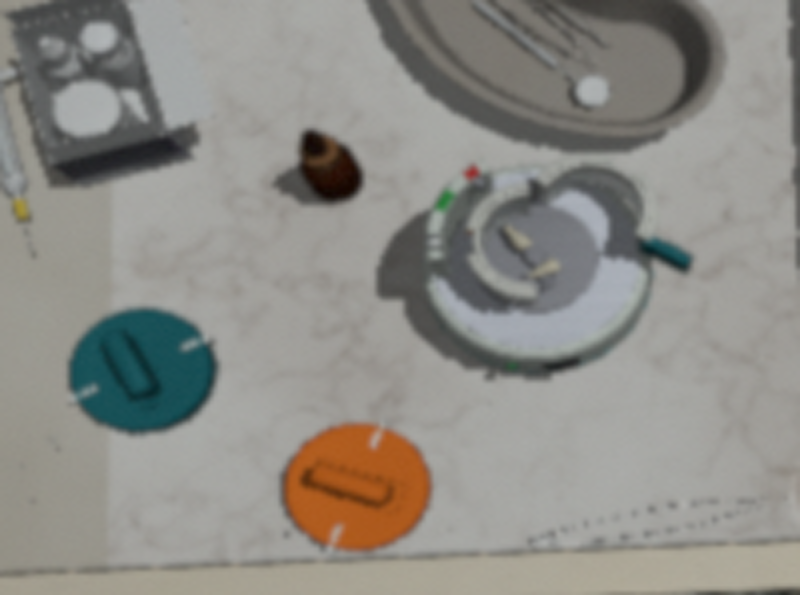

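The wide view shows the teal cap at (244,172), with the orange look-alike at (248,216) to leave alone, and the mill at (322,205). In the top crop, the mill's housing arc is on its left side, with green at about (281,177), red at about (288,169) and the tab at about (336,192). The dropper bottle at about (252,168) stands behind the mill on its left.

```bash
cat >> h.py <<'E'
def hsv(p): return cv2.cvtColor(p,cv2.COLOR_RGB2HSV)
def circ(P,r=None):
    from scipy.optimize import least_squares
    c0=(P.max(0)+P.min(0))/2
    f=lambda s:np.hypot(*(P-s[:2]).T)-(s[2] if r is None else r)
    return least_squares(f,[*c0,.06],loss='soft_l1',f_scale=.002).x
E
python3 - <<'E'
from h import *
for n in ['scene','top']:
    p,d=cap(n);W=cloud(n,d);H=hsv(p)
    hh,s,v=[H[...,i].astype(int) for i in range(3)]
    teal=(hh>80)&(hh<105)&(s>110)&(v>40)&(d>0)
    near=lambda x,y,r:np.hypot(W[...,0]-x,W[...,1]-y)<r
    m=teal&near(.455,.308,.07)
    bt=m&(W[...,2]>.044); q=W[bt][:,:2].astype(np.float32)
    print(n,'bar top',bt.sum(),W[bt][:,2].mean().round(4),[np.round(t,4) for t in cv2.minAreaRect(q)],q.mean(0))
    lid=near(.455,.308,.07)&(W[...,2]>.006)&(W[...,2]<.03); q=W[lid][:,:2].astype(np.float32)
    print(' lid hull circ',np.round(cv2.minEnclosingCircle(q),4) if 0 else cv2.minEnclosingCircle(q))
    wh=near(.455,.308,.048)&(s<60)&(W[...,2]>.008)&(v>120); q=W[wh]
    a=[x for x in q]; 
    if len(a)>3:
        _,l,c=cv2.kmeans(q[:,:2].astype(np.float32),2,None,(3,50,1e-5),5,0); print(' ribs',len(q),c.round(4).tolist(),q[:,2].mean())
    M=near(.505,.072,.09)
    g=M&(hh>45)&(hh<75)&(s>120)&(v>50)&(W[...,2]>.1); r=M&((hh<8)|(hh>172))&(s>120)&(v>60)&(W[...,2]>.1)
    for k,b in(('green',g),('red',r)):
        if b.sum():print(' ',k,b.sum(),W[b].mean(0).round(4))
    b=M&teal&(W[...,2]>.075)
    print('  tab',b.sum(),W[b].mean(0).round(4),'top',W[b&(W[...,2]>.097)].mean(0).round(4), [np.round(t,4) for t in cv2.minAreaRect(W[b&(W[...,2]>.097)][:,:2].astype(np.float32))])
    dk=M&(W[...,2]>.06)&(W[...,2]<.067); q=W[dk][:,:2]
    hull=cv2.convexHull(q.astype(np.float32))[:,0]; print('  deck',circ(hull).round(4),circ(hull,.066).round(4))
    ho=M&(W[...,2]>.114)&(W[...,2]<.126); q=W[ho][:,:2]; np.save(n+'_ho.npy',W[ho]); print('  top pts',len(q),q.min(0),q.max(0))
E
```

```text
scene bar top 68 0.0474 [array([0.4517, 0.3045]), array([0.0415, 0.0133]), np.float64(27.7152)] [0.45049638 0.3035144 ]
 lid hull circ ((0.45203691720962524, 0.30688321590423584), 0.04566854238510132)
 ribs 17 [[0.4348999857902527, 0.34150001406669617], [0.47380000352859497, 0.2775999903678894]] 0.017026252606201445
  green 7 [0.5325 0.1167 0.121 ]
  red 6 [0.5498 0.1018 0.1209]
  tab 66 [ 0.4986 -0.0062  0.0949] top [ 0.5015 -0.0035  0.1   ] [array([ 0.5017, -0.0038]), array([0.0299, 0.0064]), np.float64(59.0198)]
  deck [0.5008 0.0667 0.0593] [0.5088 0.067  0.06  ]
  top pts 379 [ 0.46985871 -0.0016693 ] [0.56219825 0.12482563]
top bar top 124 0.0492 [array([0.4517, 0.3044]), array([0.0454, 0.0144]), np.float64(26.0669)] [0.45140925 0.30390745]
 lid hull circ ((0.45120948553085327, 0.30415546894073486), 0.04546651616692543)
 ribs 25 [[0.4690999984741211, 0.27090001106262207], [0.43650001287460327, 0.33899998664855957]] 0.017334038011809147
  green 7 [0.5323 0.1131 0.124 ]
  red 4 [0.5492 0.0984 0.1227]
  tab 36 [ 0.4987 -0.0063  0.1004] top [ 0.4987 -0.0064  0.1007] [array([ 0.4998, -0.0062]), array([0.0248, 0.0072]), np.float64(55.2708)]
  deck [0.5057 0.0671 0.0643] [0.5066 0.0679 0.06  ]
  top pts 503 [ 0.46959073 -0.00128795] [0.55968877 0.12524765]
```

```bash
cat >> h.py <<'E'
from scipy.spatial.transform import Rotation as Ro
def quat(a):
    y=np.array([np.cos(a),np.sin(a),0]);z=np.array([0,0,-1.]);x=np.cross(y,z)
    q=Ro.from_matrix(np.stack([x,y,z],1)).as_quat();return q[[3,0,1,2]]
def r2(t): return np.array([[np.cos(t),-np.sin(t)],[np.sin(t),np.cos(t)]])
E
cat > push.py <<'E'
from h import *
C=np.array([.5065,.069]);psi=.02
def pose(th,off,z=.094):
    m=np.array([.04,0])+r2(th)@np.array([-.097,-.005-.004-.011-off])
    return np.array([*(C+r2(psi)@m),z]),quat(th+psi)
ctrl.move_gripper(0.0)
p,q=pose(.98,.02,.22); ctrl.move_to(p,q)
p,q=pose(.98,.02); ctrl.line_to(p,.2)
f0=ctrl.get_state()['ft_force']
for th in list(np.arange(.9,.1,-.1))+list(np.arange(.1,-.2,-.02)):
    p,q=pose(th,0); ctrl.line_to(p,.12 if th>.15 else .04,attitude=q)
    s=ctrl.get_state(); f=s['ft_force']-f0
    print(round(th,2),f.round(1),s['clock'])
    if th<.12 and np.hypot(*f[:2])>6: break
    if np.hypot(*f[:2])>15: break
ctrl.dwell(.3);print((ctrl.get_state()['ft_force']-f0).round(1))
p,q=pose(max(th,0)+.0,.03); ctrl.line_to(p,.15)
ctrl.line_to([p[0],p[1],.22],.3)
print(ctrl.get_state()['clock'])
E
python3 push.py
```

```text
0.9 [0.3 0.  0. ] 5.7833
0.8 [-0.  -0.4  0.2] 6.0333
0.7 [ 0.2  0.3 -0.5] 6.2833
0.6 [0.2 0.1 0.2] 6.5333
0.5 [-1.   0.3  0.2] 6.7833
0.4 [-0.4  0.3  0.4] 7.0333
0.3 [ 0.1 -0.6 -0. ] 7.2833
0.2 [-0.3 -1.   0.2] 7.5333
0.1 [-0.3 -0.1  0.2] 7.9333
0.08 [-0.9  0.3 -0.7] 8.1833
0.06 [ 0.1 -0.4 -0.8] 8.4333
0.04 [-0.2  0.5  0.5] 8.6833
0.02 [-0.3  0.8 -0.3] 8.9333
-0.0 [-0.3  0.6 -0.4] 9.1833
-0.02 [ 0.2 -5.5 -0.5] 9.4333
-0.04 [ -0.  -10.9   0.1] 9.6833
[ -0.1 -10.4   0. ]
10.925
```

```bash
cat > fit.py <<'E'
from h import *
ctrl.move_gripper(1.0)
A=np.deg2rad(26.)+np.pi/2
ctrl.move_to([.4517,.3045,.16],quat(A))
from scipy.optimize import minimize
for n in ['scene','top']:
    p,d=cap(n,n+'1.png');W=cloud(n,d);H=hsv(p);hh,s,v=[H[...,i].astype(int) for i in range(3)]
    M=np.hypot(W[...,0]-.506,W[...,1]-.069)<.085
    q=W[M&(W[...,2]>.114)&(W[...,2]<.126)]; np.save(n+'_ho.npy',q)
    def cost(c):
        r=np.hypot(*(q[:,:2]-c).T)
        e=np.where(r<.043,np.maximum(0,np.maximum(r-.037,.027-r)),np.maximum(0,np.maximum(r-.058,.049-r)))
        return np.sum(np.minimum(e,.006)**2)*1e6
    b=min((minimize(cost,[x,y],method='Nelder-Mead') for x in(.503,.507,.511) for y in(.066,.07,.074)),key=lambda o:o.fun)
    lip=q[np.hypot(*(q[:,:2]-b.x).T)<.043][:,:2]
    hull=cv2.convexHull(lip.astype(np.float32))[:,0]
    print(n,len(q),'band',b.x.round(4),b.fun.round(1),'liphull',circ(hull).round(4),circ(hull,.037).round(4),'z',np.median(q[:,2]))
    for k,lo in(('green',1),('red',0)):
        h_=((hh>45)&(hh<75)) if lo else ((hh<8)|(hh>172))
        g=M&h_&(s>90)&(v>50)&(W[...,2]>.1); 
        w=(s*g)[g].astype(float); uv=np.argwhere(g); c=(uv*w[:,None]).sum(0)/w.sum()
        P=at_z(n,[(c[0])/400,(c[1])/640],.122); dd=P[:2]-b.x
        print('  ',k,P.round(4),'r',np.hypot(*dd).round(4),'psi',(np.arctan2(dd[1],dd[0])-np.pi/2+(.51 if lo else .95)).round(3))
    for qn,z,ang in(('insert_mark',.122,0),('pulse_mark',.122,-.51),('collar',.118,None),('mill',0,None),('shell_tab',.087,None)):
        for r in ctrl.landmark_of(n,qn)[:1]:
            P=at_z(n,r['at'],z);dd=P[:2]-b.x
            print('  ',qn,round(r['conf'],2),P.round(4),(np.arctan2(dd[1],dd[0])-np.pi/2-(ang or 0)).round(3))
    t=M&(hh>80)&(hh<105)&(s>110)&(W[...,2]>.09)&(d>0);print('  tab',t.sum(),W[t].mean(0).round(4))
    # cap again
a=cv2.imread('pics/top1.png')[130:240,180:350];b=cv2.imread('pics/scene1.png')[135:245,230:380]
cv2.imwrite('pics/c1.png',np.hstack([cv2.resize(x,(400,300),interpolation=cv2.INTER_CUBIC) for x in(a,b)]))
print(ctrl.get_state()['clock'])
E
python3 fit.py
```

```text
scene 387 band [0.5058 0.0678] 78.4 liphull [0.5068 0.0685 0.0369] [0.5068 0.0685 0.06  ] z 0.11697761796984818
   green [0.5321 0.1157 0.122 ] r 0.0546 psi 0.008
   red [0.5492 0.101  0.122 ] r 0.0546 psi 0.033
   pulse_mark 0.85 [0.5367 0.1178 0.122 ] -0.044
   collar 0.73 [0.5173 0.0717 0.118 ] -1.246
   mill 0.91 [0.5103 0.0607 0.    ] -2.575
   shell_tab 0.85 [0.4477 0.055  0.087 ] -4.496
  tab 68 [0.4596 0.0619 0.0968]
top 512 band [0.5053 0.0668] 48.3 liphull [0.5063 0.0674 0.0368] [0.5063 0.0674 0.06  ] z 0.11883488986945251
   green [0.5326 0.1135 0.122 ] r 0.0541 psi -0.018
   red [0.5494 0.0984 0.122 ] r 0.0543 psi 0.001
   insert_mark 0.73 [0.5033 0.1198 0.122 ] 0.039
   pulse_mark 0.82 [0.5353 0.1084 0.122 ] -0.115
   collar 0.68 [0.5061 0.0649 0.118 ] -2.748
   shell_tab 0.67 [0.4485 0.0646 0.087 ] -4.674
  tab 33 [0.4578 0.0617 0.1007]
13.625
```

View pics/c1.png

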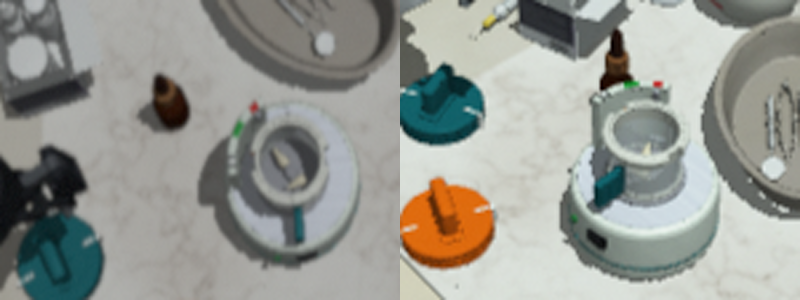

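```bash
cat > pick.py <<'E'
from h import *
C=np.array([.5066,.068]);psi=.012
A=np.deg2rad(26.)+np.pi/2
ctrl.line_to([.4517,.3045,.042],.15)
ctrl.move_gripper(0.0)
s=ctrl.get_state();print(s['gripper_width'],s['grasp_force'],s['ft_force'].round(1),s['ee_pos'].round(4))
ctrl.line_to([.4517,.3045,.22],.25)
ctrl.move_to([*C,.20],quat(np.pi/2+psi))
ctrl.dwell(.2)
s=ctrl.get_state();print(s['gripper_width'],s['grasp_force'],s['ft_force'].round(1),s['ee_pos'].round(4),s['clock'])
for n in ['scene','top']:
    p,d=cap(n,n+'2.png');W=cloud(n,d);H=hsv(p);hh,sa,v=[H[...,i].astype(int) for i in range(3)]
    M=(np.hypot(W[...,0]-C[0],W[...,1]-C[1])<.06)&(W[...,2]>.14)&(W[...,2]<.215)&(d>0)
    t=M&(hh>80)&(hh<105)&(sa>110)
    z=W[t][:,2];print(n,t.sum(),np.histogram(z,bins=np.arange(.15,.22,.005)))
    lid=t&(W[...,2]<.19)&(W[...,2]>.155);hull=cv2.convexHull(W[lid][:,:2].astype(np.float32))[:,0]
    print(circ(hull).round(4),cv2.minEnclosingCircle(W[lid][:,:2].astype(np.float32)))
    w=M&(sa<60)&(v>120)&(W[...,2]<.19);q=W[w]
    if len(q)>3:
        _,l,c=cv2.kmeans(q[:,:2].astype(np.float32),2,None,(3,50,1e-5),5,0);print('ribs',len(q),c.round(4).tolist(),q[:,2].mean())
a=cv2.imread('pics/top2.png')[110:240,220:390];b=cv2.imread('pics/scene2.png')[105:235,240:410]
cv2.imwrite('pics/c2.png',np.hstack([cv2.resize(x,(400,306),interpolation=cv2.INTER_CUBIC) for x in(a,b)]))
E
python3 pick.py
```

```text
0.15498729151594812 58.836679458618164 [-0.5 -0.5  2. ] [0.4521 0.3047 0.0424]
0.1524391657364776 58.39775025844574 [-1.1 -0.6 -0.4] [0.5066 0.0693 0.2   ] 17.225
scene 778 (array([  0,   7,  49,  68, 393, 148,  15,  21,  16,  15,  20,  26,   0,
         0]), array([0.15 , 0.155, 0.16 , 0.165, 0.17 , 0.175, 0.18 , 0.185, 0.19 ,
       0.195, 0.2  , 0.205, 0.21 , 0.215, 0.22 ]))
[0.5072 0.0683 0.0416] ((0.507308840751648, 0.06884706020355225), 0.042730893939733505)
ribs 30 [[0.5108000040054321, 0.027699999511241913], [0.5378000140190125, 0.041099999099969864]] 0.16773598611299756
top 0 (array([0, 0, 0, 0, 0, 0, 0, 0, 0, 0, 0, 0, 0, 0]), array([0.15 , 0.155, 0.16 , 0.165, 0.17 , 0.175, 0.18 , 0.185, 0.19 ,
       0.195, 0.2  , 0.205, 0.21 , 0.215, 0.22 ]))Traceback (most recent call last):
  File "pick.py", line 16, in <module>
    lid=t&(W[...,2]<.19)&(W[...,2]>.155);hull=cv2.convexHull(W[lid][:,:2].astype(np.float32))[:,0]
                                              ~~~~~~~~~~~~~~~~~~~~~~~~~~~~~~~~~~~~~~~~~~~~~~~^^^^^
TypeError: 'NoneType' object is not subscriptable
```

```bash
python3 - <<'E'
from h import *
C=np.array([.5066,.068]);n='scene'
p,d=cap(n,'scene3.png');W=cloud(n,d);H=hsv(p);hh,sa,v=[H[...,i].astype(int) for i in range(3)]
t=(np.hypot(W[...,0]-C[0],W[...,1]-C[1])<.06)&(W[...,2]>.155)&(W[...,2]<.184)&(d>0)&(hh>80)&(hh<105)&(sa>110)
lid=t;print(circ(cv2.convexHull(W[lid][:,:2].astype(np.float32))[:,0]).round(4))
s=ctrl.get_state();print(s['ee_pos'].round(4),s['clock'],(Ro.from_quat(s['eef_rot'][[1,2,3,0]]).as_matrix()).round(3))
b=p[105:235,240:410,::-1];cv2.imwrite('pics/c2.png',cv2.resize(b,(680,520),interpolation=cv2.INTER_CUBIC))
E
```

```text
[0.5068 0.0678 0.0415]
[0.5066 0.0688 0.2001] 17.375 [[-1.    -0.014  0.   ]
 [-0.014  1.     0.   ]
 [-0.     0.    -1.   ]]
```

View pics/c2.png

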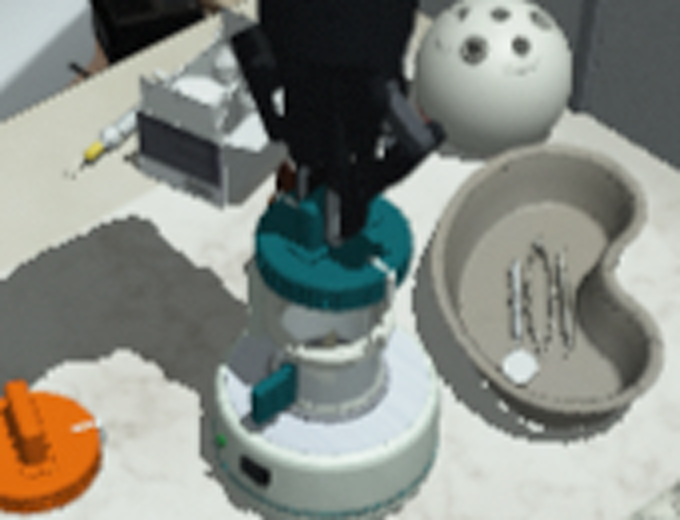

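```bash
cat > down.py <<'E'
from h import *
C=np.array([.5066,.0687])
ctrl.line_to([*C,.166],.12); ctrl.dwell(.15)
f0=ctrl.get_state()['ft_force']
for z in np.arange(.163,.1435,-.0015):
    ctrl.line_to([*C,z],.05)
    s=ctrl.get_state();f=s['ft_force']-f0
    print(z.round(4),s['ee_pos'].round(4),f.round(1),s['ft_torque'].round(2),round(s['clock'],2))
    if np.linalg.norm(f)>12: break
E
python3 down.py
```

```text
0.163 [0.5067 0.0687 0.1631] [ 0.5 -0.6  0.4] [-0.01  0.02  0.  ] 18.21
0.1615 [0.5065 0.0687 0.1614] [-1.1 -0.6  0.5] [-0.02 -0.03  0.01] 18.46
0.16 [0.5065 0.0687 0.1599] [-0.  -0.9  1. ] [ 0.02  0.05 -0.02] 18.71
0.1585 [0.5065 0.0687 0.1583] [-1.1  0.9  0.9] [ 0.04  0.05 -0.02] 18.96
0.157 [0.5065 0.0687 0.1569] [-0.4 -0.2  0.3] [-0.    0.02 -0.02] 19.21
0.1555 [0.5065 0.0687 0.1554] [-0.6 -0.6 -0.5] [-0.01 -0.05  0.01] 19.46
0.154 [0.5065 0.0687 0.1539] [-0.6 -0.7  0.8] [-0.03 -0.   -0.03] 19.71
0.1525 [0.5065 0.0687 0.1523] [-1.3 -0.7 -0.2] [ 0.01 -0.   -0.02] 19.96
0.151 [0.5065 0.0687 0.1509] [-0.8 -0.5 -0.4] [ 0.02 -0.07 -0.  ] 20.21
0.1495 [0.5065 0.0687 0.1494] [-1.  -0.6  0.9] [0.02 0.03 0.02] 20.46
0.148 [0.507  0.0687 0.1484] [-1.  -0.7  3.7] [-0.06  0.05 -0.  ] 20.71
0.1465 [0.507  0.0687 0.1484] [-3.2 -0.7 12.1] [-0.05  0.82  0.01] 20.96
```

```bash
cat > turn.py <<'E'
from h import *
C=np.array([.5066,.0687]);psi=.012
ctrl.line_to([*C,.1473],.05);ctrl.dwell(.3)
s=ctrl.get_state();t0=s['ft_torque'];print(s['ee_pos'].round(4),s['ft_force'].round(1))
for t in np.linspace(.05,.52,11):
    ctrl.line_to([*C,.1473],.05,attitude=quat(np.pi/2+psi-t))
    s=ctrl.get_state();R=Ro.from_quat(s['eef_rot'][[1,2,3,0]]).as_matrix()
    print(t.round(3),s['ee_pos'].round(4),(np.arctan2(R[1,1],R[0,1])-np.pi/2-psi).round(3),s['ft_force'].round(1),(s['ft_torque']-t0).round(3),s['gripper_width'].round(3),round(s['clock'],2))
    if abs((s['ft_torque']-t0)[2])>.5: break
ctrl.dwell(.3)
C=np.array([.5066,.068]);n='scene'
p,d=cap(n,'scene4.png');cv2.imwrite('pics/c4.png',cv2.resize(p[125:235,260:400,::-1],(700,550),interpolation=cv2.INTER_CUBIC))
s=ctrl.get_state();print(s['ft_torque']-t0,s['ft_force'],s['grasp_force'])
E
python3 turn.py
```

```text
[0.507  0.0687 0.1483] [-2.9  0.   8.4]Traceback (most recent call last):
  File "turn.py", line 8, in <module>
    print(t.round(3),s['ee_pos'].round(4),(np.arctan2(R[1,1],R[0,1])-np.pi/2-psi).round(3),s['ft_force'].round(1),(s['ft_torque']-t0).round(3),s['gripper_width'].round(3),round(s['clock'],2))
                                                                                                                                               ^^^^^^^^^^^^^^^^^^^^^^^^
AttributeError: 'float' object has no attribute 'round'
```

```bash
sed -i "s/s\['gripper_width'\].round(3)/round(s['gripper_width'],3)/" turn.py; python3 turn.py
```

```text
[0.507  0.0688 0.1484] [-2.4  1.   7.6]
0.05 [0.507  0.0688 0.1484] -0.05 [-2.4  0.3  6.8] [ 0.029 -0.014 -0.086] 0.152 22.56
0.097 [0.5066 0.0689 0.1483] -0.097 [-2.5 -0.4  7.9] [0.051 0.165 0.082] 0.154 22.81
0.144 [0.5064 0.069  0.1483] -0.144 [-4.2  1.6  7.6] [0.064 0.267 0.093] 0.153 23.06
0.191 [0.5065 0.0691 0.1484] -0.191 [-3.4  0.6  8.2] [0.136 0.218 0.087] 0.149 23.31
0.238 [0.5065 0.0691 0.1483] -0.238 [-3.7  1.   8.4] [0.175 0.164 0.133] 0.151 23.56
0.285 [0.5066 0.0692 0.1483] -0.285 [-3.   1.2  8.4] [0.137 0.216 0.141] 0.155 23.81
0.332 [0.5066 0.0692 0.1484] -0.332 [-3.6  1.   7.2] [0.22  0.165 0.106] 0.153 24.06
0.379 [0.5066 0.0693 0.1484] -0.379 [-2.6  2.2  7.2] [0.231 0.118 0.14 ] 0.152 24.31
0.426 [0.5066 0.0694 0.1483] -0.426 [-3.3  1.2  7.3] [0.254 0.134 0.158] 0.152 24.56
0.473 [0.5067 0.0694 0.1483] -0.472 [-2.1  1.4  8.5] [0.276 0.162 0.121] 0.148 24.81
0.52 [0.5067 0.0695 0.1484] -0.519 [-2.   1.6  7.3] [0.36  0.104 0.187] 0.151 25.06
[0.34297189 0.12860387 0.23256726] [-2.86840426  2.89194801  7.67006795] 59.67981576919556
```

View pics/c4.png

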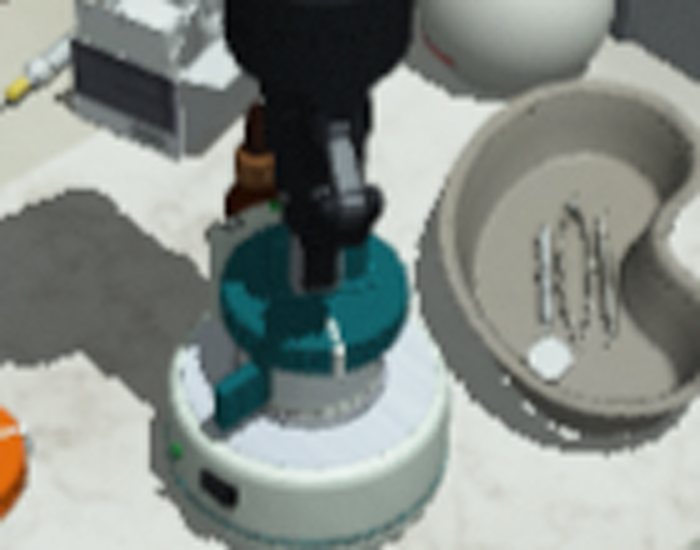

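```bash
python3 - <<'E'
from h import *
C=np.array([.5068,.0685]);n='scene'
p,d=cap(n);W=cloud(n,d);H=hsv(p);hh,sa,v=[H[...,i].astype(int) for i in range(3)]
D=np.hypot(W[...,0]-C[0],W[...,1]-C[1])
w=(D<.048)&(D>.025)&(sa<70)&(v>140)&(W[...,2]>.118)&(W[...,2]<.13)&(W[...,1]<.06)
q=W[w].mean(0);print(w.sum(),q.round(4),'cw turn',(-np.pi/2+.012-np.arctan2(*(q[:2]-C)[::-1])).round(3))
t=(D<.09)&(hh>80)&(hh<105)&(sa>110)&(d>0)
lid=t&(W[...,2]>.10)&(W[...,2]<.132)&(D<.05);print('cap',circ(cv2.convexHull(W[lid][:,:2].astype(np.float32))[:,0]).round(4))
b=t&(W[...,2]>.08)&(W[...,2]<.105)&(W[...,0]<.475);print('tab',W[b].mean(0).round(4))
E
```

```text
14 [0.5054 0.0391 0.1225] cw turn 0.06
cap [0.5062 0.0686 0.0428]
tab [0.4573 0.0608 0.0929]
```

```bash
python3 - <<'E'
from h import *
C=np.array([.5066,.0685]);n='scene'
p,d=cap(n);W=cloud(n,d);s=hsv(p)[...,1]
for r in range(187,201):
    c=324+int(np.argmin(s[r,324:332].astype(int)));P=W[r,c];q=P[:2]-C
    print(r,c,s[r,c],p[r,c],P.round(4),np.hypot(*q).round(4),'cw',(-np.pi/2+.012-np.arctan2(q[1],q[0])).round(3))
E
```

```text
187 325 203 [14 63 68] [0.4994 0.0515 0.1218] 0.0185 cw 0.411
188 326 128 [ 66 126 132] [0.4991 0.048  0.1215] 0.0219 cw 0.36
189 326 43 [159 191 190] [0.4954 0.0441 0.1238] 0.0269 cw 0.442
190 326 32 [180 206 204] [0.4933 0.0419 0.1238] 0.0298 cw 0.475
191 327 45 [153 186 184] [0.4935 0.0389 0.1228] 0.0324 cw 0.428
192 327 34 [171 197 195] [0.491  0.0363 0.1234] 0.0358 cw 0.462
193 327 73 [122 169 171] [0.4889 0.034  0.1235] 0.0387 cw 0.486
194 328 23 [179 197 194] [0.4898 0.0317 0.1216] 0.0404 cw 0.441
195 327 12 [177 186 182] [0.4855 0.0303 0.1226] 0.0436 cw 0.518
196 327 14 [123 130 127] [0.4857 0.0304 0.1192] 0.0435 cw 0.514
197 327 15 [125 133 129] [0.4852 0.0297 0.117 ] 0.0443 cw 0.517
198 327 13 [130 137 132] [0.4863 0.0307 0.1122] 0.0429 cw 0.505
199 327 15 [130 138 136] [0.4847 0.0291 0.1115] 0.0451 cw 0.518
200 327 15 [126 134 132] [0.4832 0.0274 0.1107] 0.0473 cw 0.529
```

The rib is turned about 0.5 rad clockwise, which puts it at the green band. The cap is seated and centred, the chamber is shut and the grip is firm.

```bash
python3 -c "
from cell import ctrl
print(ctrl.hand_in())"
```

```text
the job is handed in; nothing more can be done
None
```

The job is handed in: the chamber is shut, and the teal cap is fully down on the collar, turned about 0.5 rad clockwise to the green band and still held by the gripper; no verdict came back.

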